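Fit the bearing and hold the gearcase cover shut on its dowels

TASK

Take the larger of the two ball bearings out of the parts tray, slip it over the upright shaft of the gearcase half that is clamped on the bench so that it rests on the spring there, and let go of it. Then pick up the gearcase cover, lower it the matching way round over the bearing and onto the two dowels, and press it down against the spring until it is fully home; finish with the gripper still on the cover holding the two halves pressed shut, ready for the bolts. Leave the other parts in the tray and the things lying on the bench where they are.

Things in the scene. Friction and masses are not known exactly. Their poses are not given: they have to be found in the camera images.
- case: Open lower half of a cast aluminium gearcase, bolted to a steel plate (160 x 108 x 12 mm); fixed. Origin on the shaft axis at bench level; x points to its narrow nose, z up. Outline from above: 96 x 84 mm rectangle (x, y) centred on the shaft, plus a nose 40 mm wide from x = 48 to 78 mm. Its flat joint face lies 62 mm above the bench.
- shaft_tip (a point): Tip of the upright steel shaft in the middle of the lower half: 15.5 mm diameter, bevelled at the tip, 13 mm above the joint face (75 mm above the bench).
- spring_top (a point): Top of the flat washer (25 mm diameter) on the wave spring around the shaft; free, it stands 5 mm above the joint face (8 mm below the shaft tip). The bearing rests on it. It takes 6 N before giving, then sinks 1 mm per 1.7 N, 4 mm at most. With the bearing on, the cover stands 3 mm off the joint face until pressed; shut, the spring pushes back with 11 N.
- dowel_a (a point): Tip of the first steel dowel: 10 mm diameter with bevelled tip, 10 mm proud of the joint face, at x = -36, y = 30 mm from the shaft axis in the frame of case.
- dowel_b (a point): Tip of the second dowel, alike, in the nose, at x = 64, y = 0 mm in the frame of case.
- bearing_mid (a point): Centre (half-way up) of the larger ball bearing: 40 mm outside diameter, 17 mm bore, 12 mm thick, 65 g, lying flat in one of the tray's four compartments; take it by its outside. Any compartment may hold it.
- cover_middle (a point): Middle of the joint face (underside) of the loose aluminium cover, about 0.34 kg, which lies joint face down on the bench. Same outline as the lower half; x points to its narrow nose, z up. Flange 14 mm thick, 50 mm high in all with the lug. Under its middle is a round pocket for the bearing, 44 mm diameter, 14 mm deep. Fitted, it lies over the shaft, axes as case.
- cover_lug (a point): Centre of the lug by which the cover is picked up: an upright block on top of the cover, 56 mm long (x), 16 mm thick (y), 24 mm tall, from 26 to 50 mm above the joint face; its centre is 38 mm above the joint face and 6 mm from the cover's middle towards the nose. Below it is a low round dome, 60 mm diameter at its foot, 14 to 26 mm above the joint face. Axes as cover_middle.
- cover_hole_a (a point): Centre of the mouth, in the joint face (underside), of the cover's through hole for the first dowel: 11.5 mm diameter, at x = -36, y = 30 mm from the cover's middle (x = -42, y = 30, z = -38 mm from the lug's centre).
- cover_hole_b (a point): The same for the second dowel, in the nose at x = 64, y = 0 mm (x = 58, y = 0, z = -38 mm from the lug's centre).
- tray: Dark steel parts tray, 132 (x) x 212 (y) x 28 mm, fixed, on one or the other side of the gearcase. Origin under its centre, z up. Walls and floor 4 mm; one divider each way makes four compartments 60 (x) x 100 (y) mm inside, centred at x = +-32, y = +-52 mm; dividers reach 24 mm above the bench. One part lies flat near the middle of each.
- small_bearing_mid (a point): Centre of the smaller ball bearing, 30 mm outside diameter, 10 mm bore, 9 mm thick, in another compartment; to be left.
- spacer_mid (a point): Centre of a plain flat steel spacer ring, 40 mm outside diameter, 28 mm bore, 5 mm thick, in another compartment; to be left.
- nut_mid (a point): Centre of a steel hexagon nut, about 28 mm wide, 13 mm thick, in another compartment; to be left.
- wrench_mid (a point): Middle of a 180 mm steel spanner lying flat across the bench between the robot and the gearcase, 8 mm thick; to be left.
- screwdriver_mid (a point): Middle of a 200 mm screwdriver with a black handle lying behind the gearcase, 26 mm thick; to be left.
- socket_mid (a point): Middle of a steel socket standing behind the gearcase, 26 mm diameter, 36 mm high; to be left.
- grease_tin_mid (a point): Middle of a green grease tin with a steel lid standing behind the gearcase, 72 mm diameter, 60 mm high; to be left.
There are look-alikes about, which are no part of the job. Leave any blue or turquoise look-alike of the part that bears cover_middle alone.

How it is judged (in metres and radians):
On the way:
1. the larger bearing sits level on the shaft, resting on the spring, and is let go (horizontal distance between bearing_mid and shaft_tip below 0.003 m and z of bearing_mid in the frame of shaft_tip below 0.0005 m and angle between bearing_mid's own z axis and vertical below 0.1 rad and contact force between the fingers and bearing below 0.1 N), for 0.2 s.
At the end, for the whole second after the job is handed in: Through the last second: both cover holes within 3 mm of their dowels' axes, cover shut to 1.5 mm at both dowels, level to 0.04 rad and still, the larger bearing inside on the shaft (within 3 mm) and pushed down on its spring, the fingers bearing on the cover with over 2 N (horizontal distance between cover_hole_a and dowel_a below 0.003 m and horizontal distance between cover_hole_b and dowel_b below 0.003 m and z of each of cover_hole_a, cover_hole_b in the frame of case below 0.0635 m and angle between cover_lug's own z axis and vertical below 0.04 rad and horizontal distance between bearing_mid and shaft_tip below 0.003 m and z of bearing_mid in the frame of case between 0.066 and 0.0715 m and contact force between the fingers and cover above 2 N and linear speed of cover below 0.01 m/s); the arm keeps its last pose, push and grip.
It fails at once if another part of the tray or a thing lying on the bench is moved by more than 30 mm (distance of any of small_bearing_mid, spacer_mid, nut_mid, wrench_mid, screwdriver_mid, socket_mid, grease_tin_mid from where it was at the start of the episode above 0.03 m).
It also fails if it takes over 59 s, if anything falls off the work surface, if the arm or the gripper's body presses on something with over 40 N, if the wrist force passes 120 N, or if a joint passes its speed limit or range.

ROBOT

A 6-joint arm with a two-finger parallel gripper is mounted at the origin on the work surface. World frame = base frame: x ahead of the robot, y to its left, z up, the work surface at z = 0. Lengths are in mm, angles in degrees, forces in N, time in s.
With the tool pointing down it reaches from about 300 to 850 mm from the base axis. Payload 4.2 kg.
Tool frame: the origin (TCP) lies midway between the tips of the shut fingers; the grasp point (between the pads) lies 19 mm behind it (env.grasp_offset is the distance from the TCP to the grasp point, in mm); z points along the fingers, y is the line along which they close (so a half turn about z gives the same grasp; the last joint's range is limited). The gripper opens to 91 mm and grips with 3 to 60 N. Pads are 32 mm wide; open, the fingers measure 118 mm over their backs; the gripper's body (76 mm by 178 mm) begins 60 mm behind the grasp point.
Start: joints at [-64.286, 18.312, 89.639, -0, 72.044, -1.146], TCP at [259.8, -512.979, 213.976] pointing down, gripper open.
Joint ranges: [-177.97, 177.97], [-48.28, 115.42], [12.27, 149.76], [-77.06, 257.06], [2.81, 150.46], [-146.56, 146.56]. Speed limits (degrees/s): [147.25, 147.25, 180, 180, 180, 180].

INTERFACE

Orientations are given as [roll, pitch, yaw] about the fixed x, y, z axes, in that order (R = Rz(yaw) Ry(pitch) Rx(roll)).
In Python, from workcell import env, optics gives the robot as it stands. The module is installed in compiled form; this text tells all that it offers.
- The arm moves only by the tool send_rows, never from a script. Its argument "targets" is a list that holds one entry, the list of rows, each a list of 7 numbers: the turn, a rotation vector about the world's x, y, z scaled (see below), then the shift along the world's x, y, z scaled (see below), then the closure, from -1 (fully open) to 1 (shut). In form: [[[rx, ry, rz, x, y, z, gripper], ...]]. A call has 1 to 12 rows; each row shifts and turns the commanded pose from where the row before left it; what a row does not reach is not made up. The controller multiplies each number of a shift by 0.2 m and each number of a turn by pi/2 rad. A row lasts 1/10 s, in which the tool goes at most 50 mm and 8.59 degrees, less where a joint would pass 70% of its speed; a pose out of reach is approached as far as the arm can. A call with a number of a shift or a turn outside -1 to 1 is refused whole. A call with a gripper value outside its range is refused whole. The fingers move at their own pace and stop on an object; "grip_force" is the grip in N (left out, the last holds). Time passes only in rows, so rows that do not move let the fingers close. It gives the time, the measured TCP pose, the force, the opening and the grip force at its end, in the units of the state.
- env.state(): the state, without advancing time (a new reading comes with each control period).
- optics.grab_frame(name): name is "scene" or "top" or "wrist"; returns (picture, depth): 400x640x3 uint8, red, green, blue; 400x640 float32, mm along the optical axis (not along the pixel's ray), 0 where there is no reading.
- optics.camera_info(name): a dict with "camera_matrix" (3x3 intrinsics, pixels), "R" (3x3) and "t" (3): a world point X has camera coordinates R X + t; the wrist camera has in their place "mount" (4x4, takes a point from camera to tool coordinates, whose origin is the TCP and whose axes are the flange's). Camera axes: x right, y down, z forward; pixel columns grow to the right and rows downward; lengths in mm; the calibration is good to about 2 mm. A picture is of the moment at which its call begins: read the wrist's pose just before it. camera_info takes no time and is no camera call.
- env.job_done(): hands the job in; it is judged then, once.
Trained networks look in the newest picture that a camera, given by its name, has taken for a name from the list of things; names that differ only in an ending like _2 or _b are one class to them, and where a whole thing is asked for, a point or a joint stands for the part that bears it (a point fixed in the world has none). Each returns a list of dicts, best first, with "conf" (0 to 1); they miss things now and then, are a little off and sometimes report something else, mostly with a low value. They report only what shows in the picture. A call takes as long as a camera call. They do not tell look-alikes from the thing itself.
- optics.silhouettes(camera, name): "mask" (400x640 bool, what is visible of it) and "at" ([column, row] in pixels, amid what is visible of it).
- optics.place_of(camera, name): "at" ([column, row] in pixels: a listed point, or the origin of a listed thing).
The state is a dict: "time_s": time; "qpos": joint angles; "qvel": joint speeds; "effort": joint torques, N m; "ee_pos": TCP position; "ee_rot": TCP orientation; "force": force on the tool from outside, world axes, zero at the start; "torque": the same for the moment, N m; "gripper_width": finger opening in mm; "gripper_force": force on a finger pad.
Only numpy, scipy, OpenCV 4.12 (cv2) and the standard library are available. Lean on these libraries where they do the work, as an engineer would, in place of code of your own. Each camera call takes 0.05 s, during which the arm holds its last target. There are 200 camera calls.

## Working session

There is one attempt and no reset: what is moved stays moved. The work goes in short steps, Python scripts to look and compute and a tool call to move; the robot and the scene stay as the last step left them, time stands still between calls to the robot, and variables do not carry over. Pictures are saved under pics/ and viewed, at most 13 in all, crops included, and the job is handed in when it is done.

Besides the shell and the picture viewer there is one more tool, called as name([rows], argument=value, ...), one row to a line, values as JSON. send_rows: Moves the arm, as the interface text tells. Its arguments: {"type":"object","properties":{"targets":{"type":"array"},"grip_force":{"type":"number"}},"required":["targets"]}

```bash
mkdir -p pics
cat > h.py <<'E'
import numpy as np, cv2
from scipy.spatial.transform import Rotation as Ro
from workcell import env, optics
def pose():
    s=env.state(); return Ro.from_euler('xyz',s['ee_rot'],degrees=True).as_matrix(), np.array(s['ee_pos'])
def cam(name):
    c=optics.camera_info(name); K=np.array(c['camera_matrix'])
    if name=='wrist':
        R,p=pose(); T=np.eye(4);T[:3,:3]=R;T[:3,3]=p
        M=T@np.array(c['mount']); return K,M[:3,:3],M[:3,3]
    R=np.array(c['R']);t=np.array(c['t']); return K,R.T,-R.T@t
def ray(C,at,z):
    K,R,o=C; d=R@np.linalg.solve(K,[at[0],at[1],1.]); return o+d*(z-o[2])/d[2]
def cloud(C,depth):
    K,R,o=C; v,u=np.mgrid[:depth.shape[0],:depth.shape[1]]
    P=np.stack([(u-K[0,2])/K[0,0]*depth,(v-K[1,2])/K[1,1]*depth,depth],-1)
    return P@R.T+o
def save(img,n): cv2.imwrite('pics/'+n+'.png',img[:,:,::-1])
E
python3 - <<'E'
from h import *
print(env.state())
a,d=optics.grab_frame('top');b,_=optics.grab_frame('scene')
save(np.vstack([a,b])[::1],'a0')
C=cam('top');print(C)
Z={'shaft_tip':75,'dowel_a':72,'dowel_b':72,'bearing_mid':10,'cover_lug':38,'cover_middle':0,'cover_hole_a':14,'cover_hole_b':14,'tray':0,'small_bearing_mid':8,'spacer_mid':6,'nut_mid':10,'case':0}
for n,z in Z.items():
    for r in optics.place_of('top',n)[:3]: print(n,r['conf'],np.round(r['at']),np.round(ray(C,r['at'],z)))
E
python3 -c "
import cv2;i=cv2.imread('pics/a0.png');cv2.imwrite('pics/a1.png',cv2.resize(i,(480,600)))"
```

```text
{'time_s': 0.0, 'qpos': array([-6.42862671e+01,  1.83515519e+01,  8.97064537e+01, -1.96796920e-04,
        7.20418092e+01, -1.14721842e+00]), 'qvel': array([ 0.06168493, -0.00368724,  0.07471787,  0.0040557 , -0.03400898,
        0.01164032]), 'effort': array([ 1.65431211e-03, -4.12460554e+01, -2.31970543e+01,  7.31637608e-02,
        4.57948213e-02, -1.69601221e-04]), 'ee_pos': array([ 259.57363262, -512.52070565,  213.1208344 ]), 'ee_rot': array([-1.79900201e+02, -1.81136624e-03,  2.68610106e+01]), 'force': array([0.23409235, 0.36827092, 0.56019159]), 'torque': array([-0.01719758, -0.00657216, -0.0057588 ]), 'gripper_force': 0.0, 'gripper_width': 91.01472380560516}
(array([[510.2337312 ,   0.        , 316.1829254 ],
       [  0.        , 510.2337312 , 203.59207432],
       [  0.        ,   0.        ,   1.        ]]), array([[ 0.02774608, -0.99342506,  0.1110712 ],
       [-0.99958713, -0.02674365,  0.01050505],
       [-0.00746553, -0.11131682, -0.99375693]]), array([ 317.03417261,    4.47773408, 1251.72690816]))
shaft_tip 0.92 [324. 163.] [545.   1.  75.]
dowel_a 0.7 [308. 179.] 
[... 307 characters left out ...]
233.   10.]
cover_lug 0.89 [210. 168.] [533. 276.  38.]
cover_lug 0.8 [189. 322.] [167. 306.  38.]
cover_lug 0.68 [218. 240.] [360. 249.  38.]
cover_middle 0.87 [215. 172.] [528. 272.   0.]
cover_middle 0.63 [218. 245.] [347. 256.   0.]
cover_middle 0.57 [196. 324.] [156. 299.   0.]
cover_hole_a 0.94 [211. 324.] [161. 260.  14.]
cover_hole_a 0.92 [202. 150.] [581. 304.  14.]
cover_hole_a 0.85 [200. 253.] [328. 294.  14.]
cover_hole_b 0.94 [211. 324.] [161. 260.  14.]
cover_hole_b 0.92 [202. 150.] [581. 304.  14.]
cover_hole_b 0.85 [200. 253.] [328. 294.  14.]
tray 0.67 [440. 159.] [ 577. -286.    0.]
spacer_mid 0.44 [460. 170.] [ 549. -334.    6.]
nut_mid 0.65 [420. 173.] [ 538. -236.   10.]
```

```bash
python3 -c "
import cv2;i=cv2.imread('pics/a0.png');cv2.imwrite('pics/a2.png',cv2.resize(i[30:360,150:490],None,fx=1.75,fy=1.75,interpolation=cv2.INTER_CUBIC))"
```

```text
(no output)
```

View pics/a2.png

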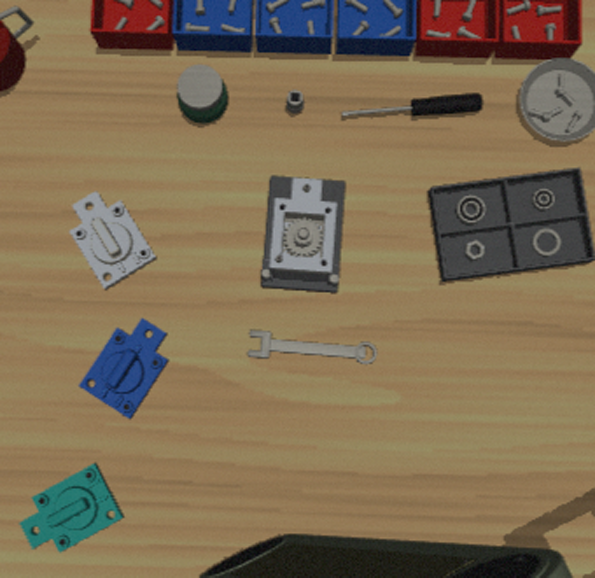

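View pics/a1.png

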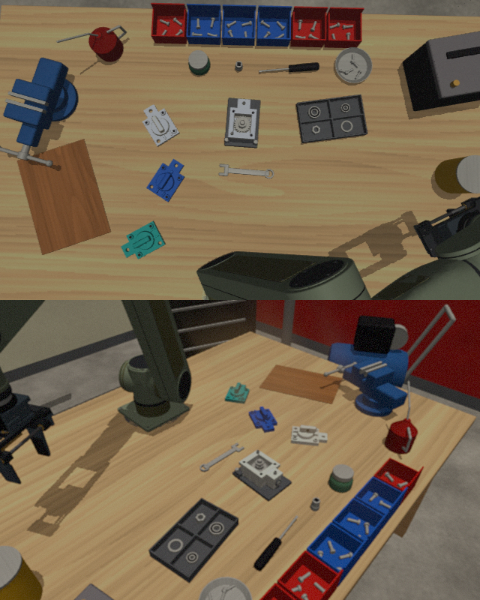

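The first picture shows the silver cover at crop (110,240), the case at (305,235) and the larger bearing in the tray's top-left compartment (471,209). The spanner, and the blue and turquoise look-alikes, are off to the side. I'm going above the bearing now.

send_rows([
  [[0, 0, -0.02, 0.16, 0.14, 0, -0.32], [0, 0, -0.02, 0.16, 0.14, 0, -0.32], [0, 0, -0.02, 0.16, 0.14, 0, -0.32], [0, 0, -0.02, 0.16, 0.14, 0, -0.32], [0, 0, -0.02, 0.16, 0.14, 0, -0.32], [0, 0, -0.02, 0.16, 0.14, 0, -0.32], [0, 0, -0.02, 0.16, 0.14, 0, -0.32], [0, 0, -0.02, 0.16, 0.14, 0, -0.32], [0, 0, -0.02, 0.16, 0.14, 0, -0.32], [0, 0, -0.02, 0.16, 0.14, 0, -0.32], [0, 0, 0, 0, 0, 0, -0.32]],
])

```text
time_s: 1.85
ee_pos: [583.3, -229.4, 213.5]
ee_rot: [-179.9, -0.1, 9.1]
force: [-0.4, -0.3, -1.1]
gripper_width: 60.2
gripper_force: 0.0
```

Run:
```python
from h import *
s=env.state();print(s['time_s'],s['ee_pos'],s['ee_rot'],s['gripper_width'])
C=cam('wrist'); print(optics.camera_info('wrist')['mount'],C[0][0])
a,d=optics.grab_frame('wrist');save(a,'w1');np.save('w1d.npy',d)
for n,z in {'bearing_mid':10,'small_bearing_mid':8,'tray':0,'nut_mid':10,'spacer_mid':6}.items():
    for r in optics.place_of('wrist',n)[:3]: print(n,r['conf'],np.round(r['at']),np.round(ray(C,r['at'],z),1))
for r in optics.silhouettes('wrist','bearing_mid')[:2]:
    m=r['mask']; (c,ax,an)=cv2.fitEllipse(max(cv2.findContours(m.astype('u1'),0,2)[0],key=len)); P=cloud(C,d)[m]
    print(r['conf'],c,ax,ray(C,c,16),ray(C,c,10),np.median(P,0))
```

```text
1.85 [ 583.26627037 -229.38003788  213.48161485] [-1.79937108e+02 -1.14906470e-01  9.12819190e+00] 60.16804814818086
[[-3.24845864e-04 -9.61060041e-01 -2.76339450e-01  7.74521044e+01]
 [ 9.99999568e-01 -7.15969479e-05 -9.26529881e-04 -7.09764512e-01]
 [ 8.70665784e-04 -2.76339632e-01  9.61059649e-01 -1.70925654e+02]
 [ 0.00000000e+00  0.00000000e+00  0.00000000e+00  1.00000000e+00]] [332.89006715   0.         320.99340317]
bearing_mid 0.69 [368. 181.] [ 582.5 -283.4   10. ]
bearing_mid 0.62 [326. 166.] [ 592.7 -232.2   10. ]
small_bearing_mid 0.88 [421. 159.] [ 617.2 -337.8    8. ]
small_bearing_mid 0.28 [320. 212.] [ 535.8 -234.7    8. ]
tray 0.95 [370. 185.] [ 576.5 -288.2    0. ]
nut_mid 0.73 [316. 212.] [ 536.6 -230.2   10. ]
spacer_mid 0.69 [408. 208.] [ 558.  -337.6    6. ]
spacer_mid 0.56 [418. 162.] [ 613.3 -336.4    6. ]
0.94 (324.0232849121094, 162.08572387695312) (34.55202865600586, 35.45153045654297) [ 597.57639665 -229.22277494   16.        ] [ 596.571309   -229.42775214   10.        ] [ 597.33968996 -228.93081773   15.46266757]
```

View pics/w1.png

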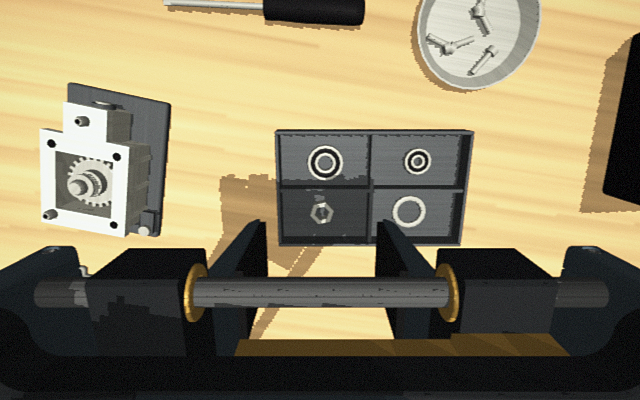

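The view shows the larger bearing at (325,162), the nut at (321,212), the small bearing at (418,161) and the spacer at (408,211). The bearing measures (597.5, -229.2) with its top at about 16 mm, which fits the given sizes.

send_rows([
  [[0, 0, 0, 0.018, 0, -0.21, -0.32], [0, 0, 0, 0.018, 0, -0.21, -0.32], [0, 0, 0, 0.018, 0, -0.21, -0.32], [0, 0, 0, 0.018, 0, -0.21, -0.32], [0, 0, 0, 0, 0, 0, -0.32], [0, 0, 0, 0, 0, 0, -0.32]],
])

```text
time_s: 2.8
ee_pos: [594.0, -233.7, 46.5]
ee_rot: [-180.0, 0.0, 8.8]
force: [-0.5, -0.4, 0.8]
gripper_width: 60.3
gripper_force: 0.0
```

```bash
cat >> h.py <<'E'
def ring(name,z,camn='wrist'):
    C=cam(camn); a,d=optics.grab_frame(camn)
    for r in optics.silhouettes(camn,name)[:2]:
        m=r['mask'];(c,ax,an)=cv2.fitEllipse(cv2.convexHull(max(cv2.findContours(m.astype('u1'),0,2)[0],key=len)))
        P=cloud(C,d)[m]; print(name,r['conf'],np.round(c),np.round(ax),'ray',np.round(ray(C,c,z),1),'med',np.round(np.median(P,0),1),'mm',np.round(P.min(0)),np.round(P.max(0)))
    return a,d,C
E
python3 - <<'E'
from h import *
ring('bearing_mid',16); print(env.state()['ee_pos'])
E
```

```text
bearing_mid 0.8 [318. 219.] [61. 62.] ray [ 599.1 -229.9   16. ] med [ 598.8 -229.8   15.5] mm [ 577. -250.    3.] [ 670. -210.  217.]
[ 595.68375982 -234.0800337    48.79892687]
```

send_rows([
  [[0, 0, 0, 0.017, 0.02, -0.075, -0.32], [0, 0, 0, 0, 0, -0.075, -0.32], [0, 0, 0, 0, 0, -0.045, -0.32], [0, 0, 0, 0, 0, 0, -0.32], [0, 0, 0, 0, 0, 0, 0.6], [0, 0, 0, 0, 0, 0, 0.6], [0, 0, 0, 0, 0, 0, 0.6], [0, 0, 0, 0, 0, 0, 0.6]],
], grip_force=25)

```text
time_s: 3.7
ee_pos: [598.2, -229.3, 7.8]
ee_rot: [179.9, -0.1, 8.9]
force: [1.1, 1.3, 1.8]
gripper_width: 38.6
gripper_force: 25.0
```

send_rows([
  [[0, 0, 0, 0, 0, 0.1, 0.6], [0, 0, 0, 0, 0, 0.22, 0.6], [0, 0, 0, 0, 0, 0.24, 0.6], [0, 0, 0, 0, 0, 0.24, 0.6], [0, 0, -0.021, -0.07, 0.19, 0, 0.6], [0, 0, -0.021, -0.07, 0.19, 0, 0.6], [0, 0, -0.021, -0.07, 0.19, 0, 0.6], [0, 0, -0.021, -0.07, 0.19, 0, 0.6], [0, 0, -0.021, -0.07, 0.19, 0, 0.6], [0, 0, -0.021, -0.07, 0.19, 0, 0.6], [0, 0, 0, 0, 0, 0, 0.6], [0, 0, 0, 0, 0, 0, 0.6]],
])

```text
time_s: 4.9
ee_pos: [513.6, -0.5, 167.3]
ee_rot: [180.0, -0.0, -2.4]
force: [0.3, -0.8, -0.9]
gripper_width: 39.1
gripper_force: 25.0
```

Run:
```python
from h import *
a,d,C=ring('bearing_mid',0);save(a,'w2');print(pose()[1],env.state()['ee_rot'],env.state()['gripper_width'])
for n,z in {'shaft_tip':75,'dowel_a':72,'case':0}.items():
    for r in optics.place_of('wrist',n)[:3]: print(n,r['conf'],np.round(r['at']),np.round(ray(C,r['at'],z),1))
```

```text
bearing_mid 0.94 [321. 252.] [73. 76.] ray [432.2   4.1   0. ] med [5.166e+02 2.000e-01 1.749e+02] mm [404. -34.  -1.] [591.  43. 338.]
[514.09384966  -1.72874466 167.11068439] [ 1.79969511e+02 -3.92204651e-02 -2.49791895e+00] 38.98898049898139
shaft_tip 0.94 [316. 162.] [545.5   2.9  75. ]
dowel_a 0.66 [558. 151.] [ 545.7 -190.5   72. ]
dowel_a 0.61 [315.  76.] [610.   1.  72.]
dowel_a 0.59 [279. 205.] [510.2  35.5  72. ]
case 0.94 [317. 151.] [544.3   2.8   0. ]
```

View pics/w2.png

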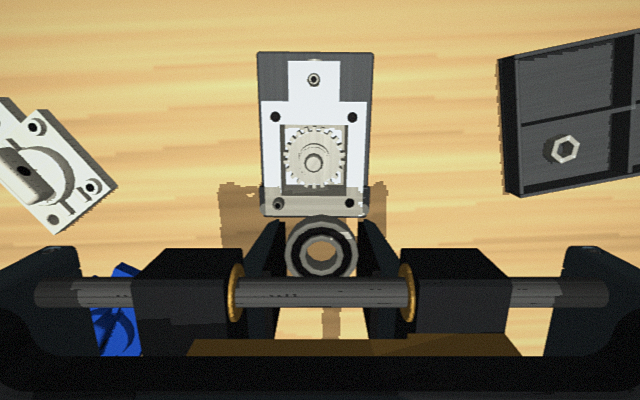

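send_rows([
  [[0, 0, 0, -0.035, 0.01, -0.19, 0.6], [0, 0, 0, -0.035, 0, -0.19, 0.6], [0, 0, 0, 0, 0, 0, 0.6], [0, 0, 0, 0, 0, 0, 0.6], [0, 0, 0, 0, 0, 0, 0.6]],
])

```text
time_s: 5.65
ee_pos: [501.9, 0.6, 92.9]
ee_rot: [-180.0, -0.3, -2.5]
force: [0.2, 1.1, -1.5]
gripper_width: 39.1
gripper_force: 25.0
```

Run:
```python
from h import *
C=cam('wrist');a,d=optics.grab_frame('wrist');save(a,'w3')
p=pose()[1];print(p,env.state()['ee_rot'])
for n,z in {'shaft_tip':75,'dowel_a':72}.items():
    for r in optics.place_of('wrist',n)[:3]: print(n,r['conf'],np.round(r['at']),np.round(ray(C,r['at'],z),1))
for k in (1,):
    r=optics.silhouettes('wrist','bearing_mid')[0]; c,ax,an=cv2.fitEllipse(cv2.convexHull(max(cv2.findContours(r['mask'].astype('u1'),0,2)[0],key=len)))
    print(c,ax,an,ray(C,c,p[2]+9),ray(C,c,p[2]+3),'w/depth',np.median(d[r['mask']]))
cv2.imwrite('pics/w3c.png',cv2.resize(a[0:330,190:450,::-1],None,fx=1.8,fy=1.8,interpolation=cv2.INTER_CUBIC))
```

```text
[501.77816319   0.74520352  92.91366567] [-179.99942605   -0.25713137   -2.50399709]
shaft_tip 0.65 [315. 166.] [544.3   3.2  75. ]
dowel_a 0.65 [312.  47.] [608.1   1.7  72. ]
dowel_a 0.57 [264. 225.] [508.5  36.1  72. ]
(320.16143798828125, 250.21444702148438) (70.93363952636719, 74.16423797607422) 89.30233764648438 [504.10573183   1.72625111 101.91366567] [501.35744748   1.86746708  95.91366567] w/depth 177.9416
```

View pics/w3c.png

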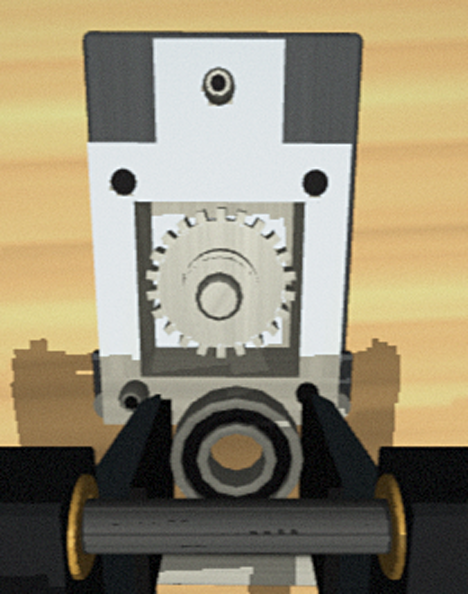

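The crop shows the shaft tip at about (219,296), dowel b at (218,82), dowel a at (131,400), and the held bearing level with its bore at (237,451). I'm fitting circles to get finer positions.

Run:
```python
from h import *
a=cv2.imread('pics/w3.png',0); C=cam('wrist'); p=np.array([500,1,91.]); print(pose()[1])
C=(C[0],C[1],C[2]-pose()[1]+p)
f=6
def hc(u,v,w,rmin,rmax,z,n):
    x0,y0=u-w,v-w
    c=cv2.resize(a[y0:y0+2*w,x0:x0+2*w],None,fx=f,fy=f,interpolation=cv2.INTER_CUBIC);c=cv2.GaussianBlur(c,(0,0),3)
    k=cv2.HoughCircles(c,cv2.HOUGH_GRADIENT_ALT,1.5,4,param1=120,param2=.5,minRadius=int(rmin*f),maxRadius=int(rmax*f))
    if k is None: print(n,None);return
    for q in k.reshape(-1,3)[:4]:
        uv=(q[:2]+.5)/f-.5+[x0,y0]; X=ray(C,uv,z); dep=(C[1].T@(X-C[2]))[2]
        print(n,np.round(uv,1),'D mm',round(2*q[2]/f*dep/C[0][0,0],1),np.round(X,1))
hc(312,164,20,6,16,75,'shaft')
hc(312,46,16,3,11,72,'db')
hc(263,222,14,3,11,72,'da')
hc(322,250,44,8,20,100,'bore')
hc(322,250,48,28,42,100,'outer')
```

```text
[500.78318624   0.96544336  92.31628663]
shaft [311.6 163.6] D mm 14.7 [544.4   5.2  75. ]
shaft [310.8 166.6] D mm 12.0 [542.7   5.7  75. ]
shaft [312.6 165.1] D mm 13.2 [543.5   4.6  75. ]
shaft [312.1 161.6] D mm 12.7 [545.5   4.8  75. ]
db [310.8  45.6] D mm 7.1 [606.4   2.5  72. ]
db [310.8  45.6] D mm 9.2 [606.4   2.5  72. ]
db [311.1  42.3] D mm 6.3 [607.9   2.2  72. ]
db [307.8  47.8] D mm 7.7 [605.3   4.1  72. ]
da [266.1 216.6] D mm 7.4 [512.8  34.4  72. ]
da [262.1 223.1] D mm 6.9 [508.8  37.2  72. ]
da [262.1 223.1] D mm 4.3 [508.8  37.2  72. ]
bore [324.6 254.3] D mm 20.0 [ 4.997e+02 -1.000e-01  1.000e+02]
outer [319.6 242.6] D mm 31.4 [506.6   2.2 100. ]
```

send_rows([
  [[0, 0, -0.002, 0.1, 0.01, 0, 0.6], [0, 0, 0, 0.1125, 0.0115, 0, 0.6], [0, 0, 0, 0, 0, -0.04, 0.6], [0, 0, 0, 0, 0, 0, 0.6], [0, 0, 0, 0, 0, -0.02, 0.6], [0, 0, 0, 0, 0, -0.01, 0.6], [0, 0, 0, 0, 0, 0, 0.6], [0, 0, 0, 0, 0, 0, 0.6]],
])

```text
time_s: 6.65
ee_pos: [541.0, 5.3, 77.9]
ee_rot: [180.0, 0.1, -2.7]
force: [-1.9, 0.1, 6.6]
gripper_width: 39.0
gripper_force: 25.0
```

send_rows([
  [[0, 0, 0, -0.004, 0, 0, 0.6], [0, 0, 0, 0, 0, 0, 0.6], [0, 0, 0, -0.003, 0, 0, 0.6], [0, 0, 0, 0, 0, 0, 0.6]],
])

```text
time_s: 7.05
ee_pos: [540.8, 5.3, 77.8]
ee_rot: [-180.0, -0.1, -2.7]
force: [-0.6, -0.2, 6.3]
gripper_width: 39.1
gripper_force: 25.0
```

send_rows([
  [[0, 0, 0, -0.004, 0, 0, 0.6], [0, 0, 0, 0, 0, 0, 0.6], [0, 0, 0, -0.004, 0, 0, 0.6], [0, 0, 0, 0, 0, 0, 0.6]],
])

```text
time_s: 7.45
ee_pos: [540.3, 5.3, 77.5]
ee_rot: [-180.0, -0.2, -2.7]
force: [2.0, 0.7, 4.9]
gripper_width: 39.0
gripper_force: 25.0
```

Run:
```python
from h import *
C=cam('wrist');a,d=optics.grab_frame('wrist');save(a,'w4')
print(env.state()['ee_pos'],env.state()['force'])
for n,z in {'dowel_a':72}.items():
    for r in optics.place_of('wrist',n)[:3]: print(n,r['conf'],np.round(r['at']),np.round(ray(C,r['at'],z),1))
cv2.imwrite('pics/w4c.png',cv2.resize(a[60:330,200:440,::-1],None,fx=2.2,fy=2.2,interpolation=cv2.INTER_CUBIC))
```

```text
[540.2735453    5.30779594  77.5414722 ] [2.40200576 0.83553802 5.18728148]
dowel_a 0.79 [321. 119.] [609.4   2.8  72. ]
```

View pics/w4c.png

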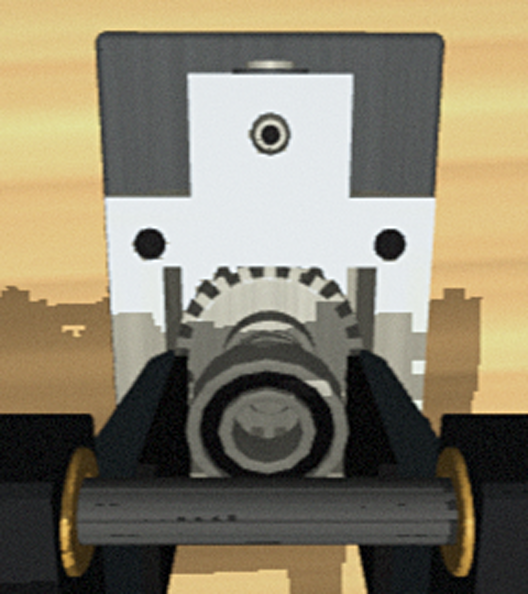

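The crop shows the bearing level with the shaft tip visible through its bore at about (268,410), and dowel b at (269,134). The force has reversed to +x, so I have gone past the hole. I'll search back along +x with light pressure.

send_rows([
  [[0, 0, 0, 0.003, 0, -0.003, 0.6], [0, 0, 0, 0.003, 0, 0, 0.6], [0, 0, 0, 0.003, 0, 0, 0.6], [0, 0, 0, 0, 0, 0, 0.6]],
])

```text
time_s: 7.95
ee_pos: [540.3, 5.3, 77.0]
ee_rot: [180.0, 0.1, -2.7]
force: [-1.8, 1.3, 9.8]
gripper_width: 39.0
gripper_force: 25.0
```

Run:
```python
from h import *
C=cam('wrist');a,d=optics.grab_frame('wrist');print(pose()[1],env.state()['force'])
r=optics.silhouettes('wrist','bearing_mid')[0];m=cv2.erode(r['mask'].astype('u1'),np.ones((3,3)))>0
P=cloud(C,d);Q=P[m];print(r['conf'],np.percentile(Q[:,2],[5,25,50,75,95]).round(1))
z=np.median(Q[:,2]);T=Q[abs(Q[:,2]-z)<2.5];print(len(T),T.min(0),T.max(0),(T.min(0)+T.max(0))/2)
A=np.c_[T[:,:2],np.ones(len(T))];print('plane',np.linalg.lstsq(A,T[:,2],rcond=None)[0][:2])
for b in [(u,v) for v in (235,240,244,248,252,256) for u in (318,322,326)]: print(b,P[b[1],b[0]].round(1))
# joint face
F=P[(P[:,:,2]>55)&(P[:,:,2]<68)];print('face z',np.median(F[:,2]))
```

```text
[540.2498414    5.31254267  76.94070424] [-2.4345846   1.19757985  9.32669311]
0.68 [79.4 83.5 85.1 86.3 87.9]
2374 [525.70330563 -12.09884202  82.58457576] [559.42071417  25.42584399  87.57834959] [542.5620099    6.66350098  85.08146267]
plane [ 0.08519779 -0.00237586]
(318, 235) [551.3   7.1  86.2]
(322, 235) [551.3   5.   86.3]
(326, 235) [551.    2.9  85.9]
(318, 240) [549.    7.2  87.3]
(322, 240) [548.7   5.1  86.9]
(326, 240) [549.    3.1  87.8]
(318, 244) [541.4   7.7  75.3]
(322, 244) [541.3   5.5  75.2]
(326, 244) [540.7   3.2  74.2]
(318, 248) [534.9   8.1  66.4]
(322, 248) [539.1   5.6  75.8]
(326, 248) [534.9   3.4  66.8]
(318, 252) [532.7   8.2  67.2]
(322, 252) [532.7   5.8  67.5]
(326, 252) [532.3   3.5  66.9]
(318, 256) [514.4   9.4  34.8]
(322, 256) [520.    6.4  46.5]
(326, 256) [514.4   3.8  35.4]
face z 62.224110492385705
```

The depth shows the bearing about 5° tilted, its +x side riding on the shaft tip, so it is too far to -x. I'll lift a little and measure the bearing relative to dowel b.

send_rows([
  [[0, 0, 0, 0, 0, 0.03, 0.6], [0, 0, 0, -0.1, 0, 0.03, 0.6], [0, 0, 0, -0.1, 0, 0, 0.6], [0, 0, 0, 0, 0, 0, 0.6], [0, 0, 0, 0, 0, 0, 0.6]],
])

```text
time_s: 8.55
ee_pos: [500.5, 5.3, 88.0]
ee_rot: [180.0, 0.1, -2.7]
force: [-0.5, 0.6, -0.7]
gripper_width: 39.1
gripper_force: 25.0
```

```bash
cat > m.py <<'E'
from h import *
from scipy.optimize import least_squares
C=cam('wrist');a,d=optics.grab_frame('wrist');cmd=np.array([501.3,5.3,88.4]);print(pose()[1])
C=(C[0],C[1],C[2]-pose()[1]+cmd)
save(a,'w5'); P=cloud(C,d)
def circ(Q):
    f=lambda c:np.hypot(Q[:,0]-c[0],Q[:,1]-c[1])-c[2]
    return least_squares(f,[*Q[:,:2].mean(0),10],loss='soft_l1').x
r=optics.silhouettes('wrist','bearing_mid')[0];m=r['mask'].astype('u1')
Q=P[m>0];z=np.median(Q[:,2]);top=((abs(P[:,:,2]-z)<4)&(m>0)).astype('u1')
T=P[top>0];A=np.c_[T[:,:2],np.ones(len(T))];print('top z',z,'plane',np.linalg.lstsq(A,T[:,2],rcond=None)[0][:2])
cs=sorted(cv2.findContours(m,cv2.RETR_CCOMP,cv2.CHAIN_APPROX_NONE)[0],key=len)[::-1]
for c in cs[:2]:
    X=np.array([ray(C,p[0],z) for p in c]);print('contour',len(c),circ(X),X.min(0),X.max(0))
sh=(abs(P[:,:,2]-75)<3)&(np.hypot(P[:,:,0]-543.5,P[:,:,1]-5)<12);S=P[sh];print('shaft',len(S),S.min(0),S.max(0),S.mean(0))
for x,y in ((607,2.5),(509,37)):
    g=(abs(P[:,:,2]-71)<4.5)&(np.hypot(P[:,:,0]-x,P[:,:,1]-y)<10);S=P[g];print('dowel',len(S),S.min(0).round(1),S.max(0).round(1),S.mean(0).round(1))
n=(abs(P[:,:,2]-62)<3)&(P[:,:,0]>600)&(abs(P[:,:,1])<40);S=P[n];print('nose x max',np.percentile(S[:,0],99),np.percentile(S[:,1],[1,99]))
cv2.imwrite('pics/w5c.png',cv2.resize(a[30:300,200:440,::-1],None,fx=2.2,fy=2.2,interpolation=cv2.INTER_CUBIC))
E
python3 m.py
```

```text
[501.2588567    5.28714087  88.13018327]
top z 95.97638229637936 plane [0.01459817 0.00135969]
contour 210 [502.89865048   6.24139091  19.33856246] [486.14677797 -13.21349511  95.9763823 ] [522.16381034  26.50742186  95.9763823 ]
contour 66 [501.97975358   6.27441417   6.39719623] [496.34276613  -1.54138382  95.9763823 ] [507.59338478  14.03446848  95.9763823 ]
shaft 517 [537.40124333  -1.68010336  72.00499032] [552.39267387  12.5637525   77.58739698] [545.09129973   5.47757437  74.85653667]
dowel 309 [603.7  -2.2  66.7] [613.1   7.3  74.5] [608.    2.4  71.3]
dowel 130 [508.2  32.8  67.2] [515.3  41.8  74.2] [512.7  37.5  71. ]
nose x max 622.6979537113215 [-17.391145    21.92518039]
```

View pics/w5c.png

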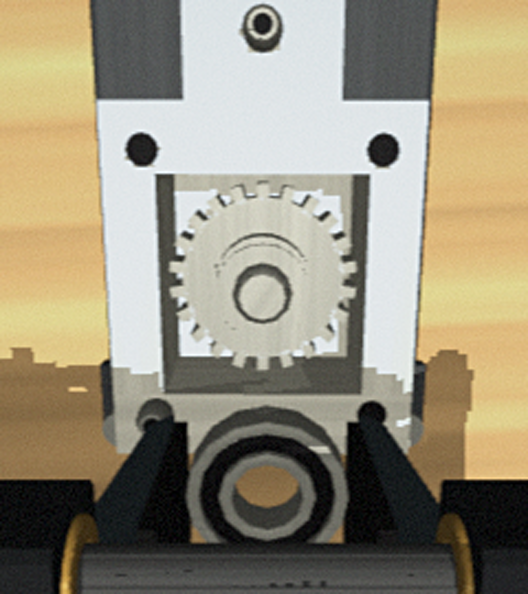

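The view shows the bearing level with its bore at crop (267,497), the shaft at (263,293) and dowel b at (262,25). The bearing sits about 2 mm behind the tool centre, so the tool has to go further in x.

send_rows([
  [[0, 0, 0, 0.11, -0.002, 0, 0.6], [0, 0, 0, 0.1145, -0.0015, 0, 0.6], [0, 0, 0, 0, 0, -0.035, 0.6], [0, 0, 0, 0, 0, 0, 0.6], [0, 0, 0, 0, 0, -0.012, 0.6], [0, 0, 0, 0, 0, -0.01, 0.6], [0, 0, 0, 0, 0, 0, 0.6], [0, 0, 0, 0, 0, 0, 0.6]],
])

```text
time_s: 9.45
ee_pos: [545.5, 4.6, 77.1]
ee_rot: [180.0, -0.0, -2.7]
force: [-0.4, 0.7, -0.4]
gripper_width: 38.8
gripper_force: 25.0
```

send_rows([
  [[0, 0, 0, 0, 0, -0.01, 0.6], [0, 0, 0, 0, 0, -0.01, 0.6], [0, 0, 0, 0, 0, 0, 0.6], [0, 0, 0, 0, 0, 0, 0.6]],
])

```text
time_s: 9.85
ee_pos: [545.7, 4.6, 72.9]
ee_rot: [180.0, 0.0, -2.7]
force: [-0.4, -0.4, -0.4]
gripper_width: 39.0
gripper_force: 25.0
```

send_rows([
  [[0, 0, 0, 0, 0, -0.01, 0.6], [0, 0, 0, 0, 0, 0, 0.6], [0, 0, 0, 0, 0, -0.004, 0.6], [0, 0, 0, 0, 0, 0, 0.6], [0, 0, 0, 0, 0, 0, 0.6]],
])

```text
time_s: 10.35
ee_pos: [546.1, 4.6, 70.6]
ee_rot: [180.0, -0.0, -2.7]
force: [-0.4, -0.6, 2.9]
gripper_width: 38.8
gripper_force: 25.0
```

send_rows([
  [[0, 0, 0, 0, 0, 0, -0.32], [0, 0, 0, 0, 0, 0, -0.32], [0, 0, 0, 0, 0, 0, -0.32], [0, 0, 0, 0, 0, 0.1, -0.32], [0, 0, 0, 0, 0, 0.2, -0.32], [0, 0, 0, -0.1, 0, 0.2, -0.32], [0, 0, 0, -0.1, 0, 0, -0.32], [0, 0, 0, 0, 0, 0, -0.32], [0, 0, 0, 0, 0, 0, -0.32]],
])

```text
time_s: 11.25
ee_pos: [505.7, 4.6, 169.7]
ee_rot: [180.0, 0.0, -2.7]
force: [0.7, 1.0, -0.8]
gripper_width: 59.9
gripper_force: 0.0
```

Run:
```python
from h import *
C=cam('wrist');a,d=optics.grab_frame('wrist');cmd=np.array([506.2,4.6,170.2]);print(pose()[1])
C=(C[0],C[1],C[2]-pose()[1]+cmd);save(a,'w6');P=cloud(C,d)
for r in optics.silhouettes('wrist','bearing_mid')[:2]:
    Q=P[r['mask']];z=np.median(Q[:,2]);T=Q[abs(Q[:,2]-z)<4];A=np.c_[T[:,:2],np.ones(len(T))]
    print(r['conf'],r['at'],z,'slope',np.linalg.lstsq(A,T[:,2],rcond=None)[0][:2],'mid',(T.min(0)+T.max(0))/2)
for x,y in ((607,2.5),(509,37)):
    g=(abs(P[:,:,2]-71)<4.5)&(np.hypot(P[:,:,0]-x,P[:,:,1]-y)<10);S=P[g];print('dowel',len(S),((S.min(0)+S.max(0))/2).round(1),S.mean(0).round(1))
C=cam('top');a,d=optics.grab_frame('top');P=cloud(C,d)
g=(P[:,:,2]>30)&(P[:,:,2]<56)&(np.hypot(P[:,:,0]-530,P[:,:,1]-274)<70);S=P[g];c=S[:,:2].mean(0);w,V=np.linalg.eigh(np.cov(S[:,:2].T));print('lug',len(S),c,np.median(S[:,2]),np.degrees(np.arctan2(*V[::-1,1])))
cv2.imwrite('pics/w6c.png',cv2.resize(cv2.imread('pics/w6.png')[30:300,60:440],None,fx=1.8,fy=1.8,interpolation=cv2.INTER_CUBIC))
```

```text
[506.04854265   4.60939575 169.41516536]
0.89 [324.1, 164.0] 79.29901609547147 slope [-0.00214269  0.00056795] mid [545.14962958   5.99952139  78.71119842]
0.16 [316.3, 114.9] 62.02683911214146 slope [-1.03348566e-03  3.67318276e-06] mid [559.2800474    5.58766753  61.94741706]
dowel 140 [608.3   2.6  70.6] [608.2   2.6  71.8]
dowel 112 [510.2  37.3  70.5] [511.   37.   71.8]
lug 195 [537.35543261 272.22036153] 48.705322236509346 -147.0987098923259
```

View pics/w6c.png

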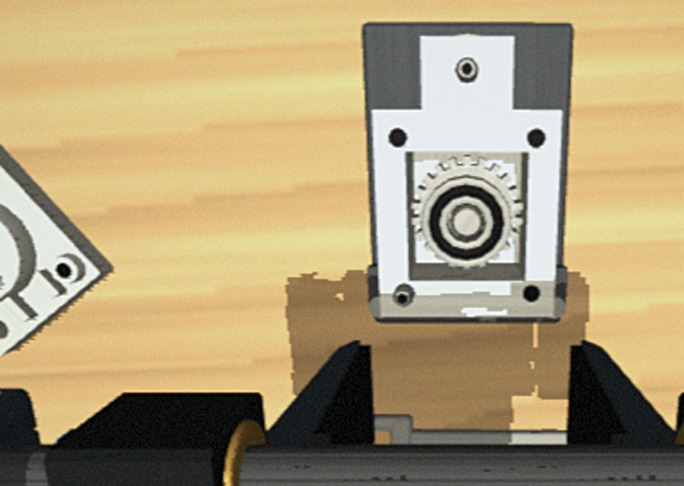

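The bearing sits level on the shaft at crop (466,220) with its top at about 79 mm, and it is free. Now to the silver cover.

send_rows([
  [[0, 0, 0.066, -0.002, 0.205, 0, 0], [0, 0, 0.066, -0.002, 0.205, 0, 0], [0, 0, 0.066, -0.002, 0.205, 0, 0], [0, 0, 0.066, -0.002, 0.205, 0, 0], [0, 0, 0.066, -0.002, 0.205, 0, 0], [0, 0, 0.066, -0.002, 0.205, 0, 0], [0, 0, 0, 0, 0, 0, 0], [0, 0, 0, 0, 0, 0, 0], [0, 0, 0, 0, 0, 0, 0]],
])

```text
time_s: 12.3
ee_pos: [503.4, 249.7, 169.4]
ee_rot: [180.0, 0.1, 32.9]
force: [0.4, 0.9, -0.4]
gripper_width: 45.1
gripper_force: 0.0
```

Run:
```python
from h import *
C=cam('wrist');a,d=optics.grab_frame('wrist');cmd=np.array([503.8,250.6,170.2]);s=env.state();print(s['ee_pos'],s['ee_rot'])
C=(C[0],C[1],C[2]-pose()[1]+cmd);save(a,'w7');P=cloud(C,d)
for n,z in {'cover_lug':38,'cover_middle':0,'cover_hole_a':14}.items():
    for r in optics.place_of('wrist',n)[:3]: print(n,r['conf'],np.round(r['at']),np.round(ray(C,r['at'],z),1))
g=(abs(P[:,:,2]-50)<4)&(np.hypot(P[:,:,0]-537,P[:,:,1]-272)<50);S=P[g]
q=cv2.minAreaRect(S[:,:2].astype('f4'));print('lug',len(S),S.mean(0),q)
r=[r for r in optics.silhouettes('wrist','cover_middle') ][0];Q=P[r['mask']];T=Q[abs(Q[:,2]-14)<3];print('flange',np.median(T[:,2]),len(T));
w,V=np.linalg.eigh(np.cov(S[:,:2].T));print(np.degrees(np.arctan2(*V[::-1,1])))
```

```text
[503.4986115  249.45253676 169.72755514] [1.79982009e+02 6.65794231e-02 3.28818735e+01]
cover_lug 0.61 [317. 147.] [534.  275.9  38. ]
cover_middle 0.93 [317. 146.] [530.7 274.1   0. ]
cover_hole_a 0.85 [317.  78.] [584.8 309.6  14. ]
cover_hole_a 0.74 [290. 180.] [488.8 279.2  14. ]
cover_hole_a 0.6 [301. 266.] [413.3 219.5  14. ]
lug 1149 [539.16737484 278.93376036  49.96155033] ((538.0269165039062, 278.5210266113281), (55.85492706298828, 15.678777694702148), 33.118896484375)
flange 14.832991897251475 797
-146.47839790529292
```

View pics/w7.png

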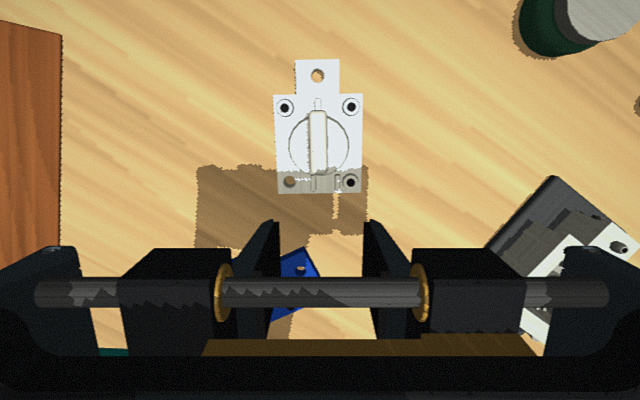

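The picture shows the silver cover at (318,135), nose up at (318,75), and the lug at (318,140). It is aligned with the tool. The lug measures 55.9 x 15.7 mm, which matches, with yaw about 33.4°.

send_rows([
  [[0, 0, 0.003, 0.057, 0.046, -0.18, 0], [0, 0, 0.003, 0.057, 0.046, -0.18, 0], [0, 0, 0, 0.057, 0.046, -0.18, 0], [0, 0, 0, 0, 0, -0.08, 0], [0, 0, 0, 0, 0, -0.08, 0], [0, 0, 0, 0, 0, 0, 0], [0, 0, 0, 0, 0, 0, 0.9], [0, 0, 0, 0, 0, 0, 0.9], [0, 0, 0, 0, 0, 0, 0.9], [0, 0, 0, 0, 0, 0, 0.9], [0, 0, 0, 0, 0, 0, 0.9]],
], grip_force=50)

```text
time_s: 13.65
ee_pos: [538.5, 278.0, 31.3]
ee_rot: [179.9, -0.1, 33.5]
force: [0.9, -2.2, 5.1]
gripper_width: 15.8
gripper_force: 50.0
```

send_rows([
  [[0, 0, 0, 0, 0, 0.05, 0.9], [0, 0, 0, 0, 0, 0.1, 0.9], [0, 0, 0, 0, 0, 0.2, 0.9], [0, 0, 0, 0, 0, 0.2, 0.9], [0, 0, 0, 0, 0, 0, 0.9], [0, 0, 0, 0, 0, 0, 0.9], [0, 0, 0, 0, 0, 0, 0.9]],
])

```text
time_s: 14.35
ee_pos: [535.9, 277.6, 138.1]
ee_rot: [-180.0, 0.3, 33.5]
force: [0.4, -0.3, -4.4]
gripper_width: 15.8
gripper_force: 50.0
```

Run:
```python
from h import *
C=cam('wrist');a,d=optics.grab_frame('wrist');s=env.state();print(s['ee_pos'],s['ee_rot'],s['force'],s['gripper_width'])
save(a,'w8');np.save('w8d.npy',d)
M=np.array(optics.camera_info('wrist')['mount']);K=C[0]
CT=(K,M[:3,:3],M[:3,3])   # tool frame: x fwd, z down
P=cloud(CT,d)
print('z tool of flange/lug:')
r=optics.silhouettes('wrist','cover_middle')[0];m=r['mask'];Q=P[m];h,e=np.histogram(Q[:,2],bins=np.arange(-30,60,2));print([(e[i],h[i]) for i in range(len(h)) if h[i]>60])
F=Q[(Q[:,2]>10)&(Q[:,2]<22)];A=np.c_[F[:,:2],np.ones(len(F))];print('flange plane',np.linalg.lstsq(A,F[:,2],rcond=None)[0])
for q in optics.place_of('wrist','cover_hole_a')[:3]: print(q['conf'],q['at'],ray(CT,q['at'],16.5),ray(CT,q['at'],30))
cv2.imwrite('pics/w8c.png',cv2.resize(a[0:300,200:440,::-1],None,fx=2,fy=2,interpolation=cv2.INTER_CUBIC))
```

```text
[535.94589566 277.60457489 137.86735373] [-179.95687205    0.28601995   33.5251531 ] [ 0.02859872 -0.85936953 -3.97624642] 15.737461227143166
z tool of flange/lug:
[]
flange plane [0. 0. 0.]
0.96 [320.7, 138.4] [58.77105836 -1.20511543 16.5       ] [57.4025853 -1.2366768 30.       ]
0.83 [305.8, 314.4] [-54.5377223  -10.96625723  16.5       ] [-64.0676745  -11.70090051  30.        ]
```

View pics/w8c.png

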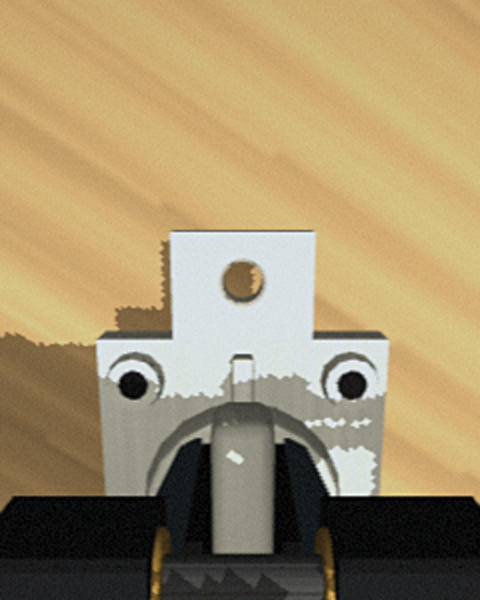

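The crop shows the cover level and square in the grip, with hole b at (242,281). Hole b and the earlier dowel view have the same height relative to the tool, so I compare them directly in the tool frame.

```bash
cat > hb.py <<'E'
from h import *
M=np.array(optics.camera_info('wrist')['mount']);K=np.array(optics.camera_info('wrist')['camera_matrix'])
CT=(K,M[:3,:3],M[:3,3]);f=8
def hc(fn,u,v,w,rmin,rmax,z,n,p2=.5):
    a=cv2.imread(f'pics/{fn}.png',0);x0,y0=u-w,max(v-w,0)
    c=cv2.resize(a[y0:v+w,x0:u+w],None,fx=f,fy=f,interpolation=cv2.INTER_CUBIC);c=cv2.GaussianBlur(c,(0,0),3)
    k=cv2.HoughCircles(c,cv2.HOUGH_GRADIENT_ALT,1.5,4,param1=100,param2=p2,minRadius=int(rmin*f),maxRadius=int(rmax*f))
    if k is None: print(fn,n,None);return
    for q in k.reshape(-1,3)[:4]:
        uv=(q[:2]+.5)/f-.5+[x0,y0]; X=ray(CT,uv,z); dep=(CT[1].T@(X-CT[2]))[2]
        print(fn,n,np.round(uv,1),'D',round(2*q[2]/f*dep/K[0,0],1),np.round(X,1))
E
python3 - <<'E'
from hb import *
hc('w8',321,140,18,6,15,16.5,'hole_b')
hc('w5',319,41,16,3,14,16.4,'db'); hc('w5',319,41,16,3,14,16.4,'db',.3)
hc('w3',311,46,16,3,14,19,'db')
P=cloud(CT,np.load('w8d.npy'))
for v in (120,125,130,160): print(P[v,300:345:5,2].round(1))
E
```

```text
w8 hole_b [320.6 140.9] D 11.6 [57.4 -1.3 16.5]
w5 db [319.1  40.1] D 7.2 [108.9  -2.   16.4]
w5 db [319.8  43.7] D 10.5 [107.2  -1.6  16.4]
w5 db [317.8  43.3] D 10.5 [107.4  -2.7  16.4]
w5 db [316.1  41.8] D 7.4 [108.1  -3.6  16.4]
w5 db [319.1  40.1] D 7.2 [108.9  -2.   16.4]
w5 db [319.8  43.7] D 10.5 [107.2  -1.6  16.4]
w5 db [317.8  43.3] D 10.5 [107.4  -2.7  16.4]
w5 db [319.8  43.7] D 8.7 [107.2  -1.6  16.4]
w3 db [310.7  45.9] D 7.2 [106.5  -6.4  19. ]
w3 db [310.7  45.9] D 9.2 [106.5  -6.4  19. ]
w3 db [310.7  45.9] D 4.7 [106.5  -6.4  19. ]
w3 db [313.7  44.8] D 6.3 [107.1  -4.9  19. ]
[17.2 16.9 18.4 17.  16.9 16.8 17.8 18.8 16.9]
[18.1 17.4 16.8 17.4 17.7 17.2 17.  16.9 16.5]
[17.  15.9 17.2 17.8 18.3 17.1 18.9 16.4 17.6]
[17.  15.8 16.5 17.4 17.3 17.5 17.3 17.  16.7]
```

send_rows([
  [[0, 0, -0.0502, -0.026, -0.171, 0, 0.9], [0, 0, -0.0502, -0.026, -0.171, 0, 0.9], [0, 0, -0.0502, -0.026, -0.171, 0, 0.9], [0, 0, -0.0502, -0.026, -0.171, 0, 0.9], [0, 0, -0.0502, -0.026, -0.171, -0.028, 0.9], [0, 0, -0.0502, -0.026, -0.171, -0.028, 0.9], [0, 0, -0.0502, -0.026, -0.171, -0.028, 0.9], [0, 0, -0.0502, -0.026, -0.171, -0.028, 0.9], [0, 0, 0, 0, 0, 0, 0.9], [0, 0, 0, 0, 0, 0, 0.9], [0, 0, 0, 0, 0, 0, 0.9], [0, 0, 0, 0, 0, 0, 0.9]],
])

```text
time_s: 15.7
ee_pos: [496.3, 5.5, 117.8]
ee_rot: [-180.0, -0.0, -2.5]
force: [-0.4, -0.1, -3.8]
gripper_width: 15.5
gripper_force: 50.0
```

Run:
```python
from hb import *
s=env.state();a,d=optics.grab_frame('wrist');print(s['ee_pos'],s['ee_rot'],s['force'])
save(a,'w9');P=cloud(CT,d)
for q in optics.place_of('wrist','dowel_b')[:3]:
    u,v=map(round,q['at']);print('dowel',q['conf'],u,v,ray(CT,q['at'],45.8).round(1))
    if q['conf']>.5: hc('w9',u,v,13,3,9,45.8,'d')
for q in optics.place_of('wrist','cover_hole_b')[:3]:
    u,v=map(round,q['at']);print('hole',q['conf'],u,v,ray(CT,q['at'],17.1).round(1))
    if q['conf']>.5: hc('w9',u,v,18,6,15,17.1,'h')
cv2.imwrite('pics/w9c.png',cv2.resize(a[0:300,200:440,::-1],None,fx=2,fy=2,interpolation=cv2.INTER_CUBIC))
```

```text
[496.26655832   5.53273846 117.75559269] [-1.79992257e+02 -6.13333605e-03 -2.53422409e+00] [-0.44411747 -0.11222554 -3.78703894]
dowel 0.96 322 42 [112.4  -0.2  45.8]
w9 d [320.4  44.9] D 8.5 [110.5  -1.1  45.8]
w9 d [319.8  40.9] D 8.4 [112.7  -1.4  45.8]
w9 d [318.1  39.2] D 6.5 [113.6  -2.4  45.8]
w9 d [319.8  40.9] D 6.7 [112.7  -1.4  45.8]
dowel 0.74 321 151 [46.9 -0.6 45.8]
w9 d None
hole 0.85 108 290 [ -37.9 -136.7   17.1]
w9 h None
hole 0.77 322 141 [56.9 -0.3 17.1]
w9 h [322.9 142.2] D 9.6 [56.   0.3 17.1]
w9 h [321.  138.9] D 10.1 [57.9 -0.7 17.1]
hole 0.35 321 151 [50.9 -0.5 17.1]
```

View pics/w9c.png

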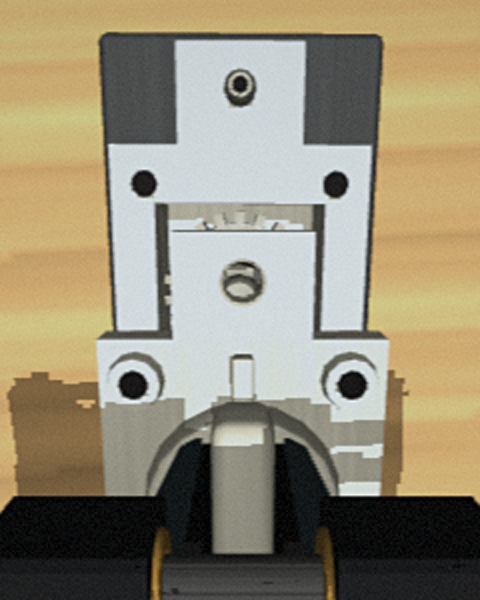

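The crop shows dowel b at (240,84), hole b at (242,281), and the case and cover aligned to about 0.3°. The correction is +55.1 mm in x, -2 mm in y and -0.3° in yaw.

send_rows([
  [[0, 0, -0.0033, 0.1, -0.005, 0, 0.9], [0, 0, 0, 0.1755, -0.005, 0, 0.9], [0, 0, 0, 0, 0, -0.03, 0.9], [0, 0, 0, 0, 0, -0.03, 0.9], [0, 0, 0, 0, 0, 0, 0.9], [0, 0, 0, 0, 0, -0.01, 0.9], [0, 0, 0, 0, 0, -0.01, 0.9], [0, 0, 0, 0, 0, 0, 0.9], [0, 0, 0, 0, 0, 0, 0.9]],
])

```text
time_s: 16.75
ee_pos: [550.9, 2.4, 101.6]
ee_rot: [180.0, 0.0, -2.9]
force: [0.2, 0.9, -4.0]
gripper_width: 15.6
gripper_force: 50.0
```

send_rows([
  [[0, 0, 0, 0, 0, -0.01, 0.9], [0, 0, 0, 0, 0, 0, 0.9], [0, 0, 0, 0, 0, -0.008, 0.9], [0, 0, 0, 0, 0, 0, 0.9], [0, 0, 0, 0, 0, 0, 0.9]],
])

```text
time_s: 17.25
ee_pos: [551.5, 3.0, 98.1]
ee_rot: [-180.0, -0.0, -2.9]
force: [2.2, 3.8, -3.5]
gripper_width: 15.9
gripper_force: 50.0
```

send_rows([
  [[0, 0, 0, 0.002, 0.004, 0, 0.9], [0, 0, 0, 0, 0, -0.008, 0.9], [0, 0, 0, 0, 0, 0, 0.9], [0, 0, 0, 0, 0, -0.008, 0.9], [0, 0, 0, 0, 0, 0, 0.9], [0, 0, 0, 0, 0, 0, 0.9]],
])

```text
time_s: 17.85
ee_pos: [551.5, 3.3, 95.4]
ee_rot: [180.0, -0.0, -2.9]
force: [-0.8, 1.6, 3.1]
gripper_width: 15.6
gripper_force: 50.0
```

send_rows([
  [[0, 0, 0, 0, 0.001, -0.008, 0.9], [0, 0, 0, 0, 0, 0, 0.9], [0, 0, 0, 0, 0, -0.005, 0.9], [0, 0, 0, 0, 0, 0, 0.9], [0, 0, 0, 0, 0, 0, 0.9]],
])

```text
time_s: 18.35
ee_pos: [551.5, 3.3, 93.4]
ee_rot: [180.0, -0.0, -2.9]
force: [-2.7, 1.6, 7.4]
gripper_width: 15.9
gripper_force: 50.0
```

send_rows([
  [[0, 0, 0, 0, 0, -0.007, 0.9], [0, 0, 0, 0, 0, 0, 0.9], [0, 0, 0, 0, 0, -0.006, 0.9], [0, 0, 0, 0, 0, 0, 0.9], [0, 0, 0, 0, 0, 0, 0.9]],
])

```text
time_s: 18.85
ee_pos: [551.5, 3.3, 93.2]
ee_rot: [180.0, -0.1, -2.9]
force: [-6.8, 1.3, 22.6]
gripper_width: 15.6
gripper_force: 50.0
```

Run:
```python
from hb import *
s=env.state();a,d=optics.grab_frame('wrist');C=cam('wrist');print(s['ee_pos'],s['ee_rot'],s['force'])
save(a,'w10');P=cloud(C,d)
g=(abs(P[:,:,2]-76)<8)&(P[:,:,0]>575)&(P[:,:,0]<630)&(abs(P[:,:,1])<45);S=P[g];print('flange top z',len(S),np.percentile(S[:,2],[10,50,90]))
Q=P[(P[:,:,2]<25)&(P[:,:,2]>-10)&(abs(P[:,:,0]-600)<40)&(abs(P[:,:,1])<65)];h,e=np.histogram(Q[:,2],bins=np.arange(-10,26,2));print(list(zip(e,h)))
```

```text
[551.51192941   3.33000438  93.23405234] [ 1.79959761e+02 -9.77941822e-02 -2.89825393e+00] [-6.84717567  1.27435225 22.59868744]
flange top z 8141 [75.15336132 76.32946009 81.91498439]
[(np.int64(-10), np.int64(0)), (np.int64(-8), np.int64(0)), (np.int64(-6), np.int64(0)), (np.int64(-4), np.int64(1)), (np.int64(-2), np.int64(1111)), (np.int64(0), np.int64(1828)), (np.int64(2), np.int64(14)), (np.int64(4), np.int64(0)), (np.int64(6), np.int64(2)), (np.int64(8), np.int64(64)), (np.int64(10), np.int64(2620)), (np.int64(12), np.int64(3478)), (np.int64(14), np.int64(42)), (np.int64(16), np.int64(14)), (np.int64(18), np.int64(8)), (np.int64(20), np.int64(22)), (np.int64(22), np.int64(5))]
```

send_rows([
  [[0, 0, 0, -0.002, 0, -0.002, 0.9], [0, 0, 0, 0, 0, 0, 0.9], [0, 0, 0, 0, 0, 0, 0.9]],
])

```text
time_s: 19.2
ee_pos: [551.6, 3.3, 93.3]
ee_rot: [180.0, -0.2, -2.9]
force: [-5.9, 1.7, 24.1]
gripper_width: 15.9
gripper_force: 50.0
```

```bash
python3 -c "
from workcell import env
s=env.state();print(s['ee_pos'],s['ee_rot'],s['force'],s['gripper_width']);print(env.job_done())"
```

```text
[551.56045037   3.33341655  93.25302722] [ 1.79964208e+02 -1.61014923e-01 -2.90426025e+00] [-5.89101147  1.71925063 24.06875491] 15.929314741651647
the job is handed in; nothing more can be done
None
```

I handed the job in at about 19 s: the larger bearing is on the shaft and was let go, and the cover is on both dowels and pressed fully home, with the gripper still holding it at about 24 N down. The hand-in call did not report a verdict.

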